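# Find the hidden catch and open the seed bin

## Robot

A 6-joint arm with a two-finger parallel gripper is mounted at the origin on the work surface. World frame = base frame: x ahead of the robot, y to its left, z up, the work surface at z = 0. Lengths are in m, angles in rad, forces in N, time in s.
With the tool pointing down it reaches from about 0.425 to 1.125 m from the base axis. Payload 14.9 kg.
Tool frame: the origin (TCP) lies midway between the tips of the shut fingers; the grasp point (between the pads) lies 19 mm behind it (bot.grip_depth is the distance from the TCP to the grasp point, in m); z points along the fingers, y is the line along which they close (so a half turn about z gives the same grasp; the last joint's range is limited). The gripper opens to 91 mm and grips with 3 to 60 N. Pads are 32 mm wide; open, the fingers measure 118 mm over their backs; the gripper's body (76 mm by 178 mm) begins 60 mm behind the grasp point.
Start: joints at [-1.196, 0.379, 1.734, -0, 1.028, -0.033], TCP at [0.278, -0.643, 0.214] pointing down, gripper open.
Joint ranges: [-2.77, 2.77], [-0.74, 2.19], [0, 2.66], [-1.06, 4.2], [0.31, 2.87], [-3.08, 3.08]. Speed limits (rad/s): [1.89, 1.89, 2.39, 3.14, 3.14, 3.14].

## Interface

Orientations are given as [roll, pitch, yaw] about the fixed x, y, z axes, in that order (R = Rz(yaw) Ry(pitch) Rx(roll)).
In Python, from station import telemetry, read_camera, workorder, bot gives the robot as it stands. The module is installed in compiled form; this text tells all that it offers.
- The arm moves only by the shell command python3 -m jog 'ROWS' [OPENING] [FORCE]. ROWS is JSON, a list of rows, each an object of numbers: "dx", "dy", "dz": the shift along the world's x, y, z in mm; "roll": the turn about the world's z in rad. In form: [{"dx": .., "dy": .., "dz": .., "roll": ..}, ...]. A call has 1 to 20 rows; each row is the pose to reach, as a shift and turn from the pose commanded when the call began; what a row does not reach only later rows make up. A row lasts 1/8 s, in which the tool goes at most 62.5 mm and 10.7 degrees, less where a joint would pass 70% of its speed; a pose out of reach is approached as far as the arm can. A call with a gripper value outside its range is refused whole. OPENING is the finger opening in mm, from 0 to 91.2, set as the call begins (- or left out, the last holds). The fingers move at their own pace and stop on an object; FORCE is the grip in N (left out, the last holds). Time passes only in rows, so rows that repeat a pose let the fingers close. It gives the time, the measured TCP pose, the force, the opening and the grip force at its end, in the units of the state.
- telemetry.observe(): the state, without advancing time (a new reading comes with each control period).
- read_camera(name): name is "side" or "top" or "wrist"; returns a dict with "frame" (400x640x3 uint8, red, green, blue), "fx", "fy", "cx", "cy" (pixels), "D" ([k1, k2, p1, p2, k3] as OpenCV has them; the pictures are not rectified), "position" and "rotation" of the camera in the world. Camera axes: x right, y up, looking along -z (the intrinsics and any distortion apply to the point x, -y, -z); pixel columns grow to the right and rows downward; lengths in m; the calibration is good to about 2 mm. A picture is of the moment at which its call begins. There is no depth.
- workorder.sign_off(): hands the job in; it is judged then, once.
The state is a dict: "clock": time; "q": joint angles; "joint_velocities": joint speeds; "joint_efforts": joint torques, N m; "ee_pos": TCP position; "orientation": TCP orientation; "wrist_force": force on the tool from outside, world axes, zero at the start; "ft_torque": the same for the moment, N m; "width": opening from 0.0 (shut) to 1.0 (fully open); "finger_force": force on a finger pad.
Only numpy, scipy, OpenCV 4.12 (cv2) and the standard library are available. Lean on these libraries where they do the work, as an engineer would, in place of code of your own. Each camera call takes 0.05 s, during which the arm holds its last target. There are 200 camera calls.

## Task

Open the seed bin for filling. Feel gently across the four flush square pads on its top for the one that gives (the other three are fixed blanks and look the same) and press that one in until the lid springs up; then push the lid back past upright until it rests fully open, and take the hand away. Leave the jar, the bowls and the spoon where they are.

Things in the scene. Friction and masses are not known exactly. Their poses are not given: they have to be found in the camera images.
- bin: Grey plastic seed bin screwed to the shelf, 200 mm (its x, depth) by 300 mm (its y, width) by 100 mm high, front (-x) towards the robot; origin at the centre of its underside. Its flat top has a 70 mm deep fixed strip along the front holding four pads in a row along y, and behind the strip a hinged lid flush with the top.
- pad0 (a point): Centre of the top face of the first pad (leftmost, +y). The four pads are identical 54 mm grey squares in a row along the bin's y, 64 mm apart, 65 mm in front (-x) of the bin's centre; tops 98 mm above the shelf, 2 mm below the strip around them, 1.5 mm gap all round. Three are blanks that only flex (20 N per mm); one, a different one each time, is the catch. Axes: the bin's
- pad1 (a point): the same for the second pad from the left (+y)
- pad2 (a point): the same for the third pad from the left
- pad3 (a point): the same for the fourth pad (rightmost, -y)
- catch (a joint): how far the live pad is pressed straight down, m: 0 at rest, 0.006 fully in. Spring: 1.5 N to start, 4.5 N fully in; it frees the lid at about 4.5 mm and comes back up when let go
- lid (a joint): lid angle, rad: 0 shut and latched; once the catch is pressed a spring arm lifts it to about 1.05 within about 2 s and no further, even if the catch is let go; 1.57 upright; 1.95 against its stop, leaning back. Beyond about 1.75 it falls to the stop by its own weight; under 1 N moves it
- lid_edge (a point): middle of the lid's free front edge. The lid is a grey plate 119 mm from hinge to this edge, 276 mm wide along the bin's y, 6 mm thick
- hinge_mid (a point): middle of the lid's hinge line, which runs along the bin's y, 92 mm behind (+x) the bin's centre, 97 mm above the shelf
- jar: clear glass jar with a steel screw lid, 80 mm diameter, 130 mm tall, standing to the left (+y) of the bin; origin at the centre of its underside
- bowls: stack of three nested red plastic bowls, 120 mm across, 63 mm tall, standing to the right (-y) of the bin; origin at the centre of its underside
- spoon: steel tablespoon 170 mm long lying on the shelf in front of the bin; origin under its middle, bowl towards its +x
- turntable: wooden turntable, 220 mm across, fixed, far to the right (-y), carrying two squat white ceramic feeders; 69 mm tall in all; origin at the centre of its underside

How it is judged:
On the way, in this order (a step that is already met when the one before it is completed fails the run):
1. the live pad is pressed in (value of joint catch above 0.0035 m), for 0.04 s.
2. the lid has been pushed back past upright (value of joint lid above 1.6 rad), for 0.05 s.
At the end, for the whole second after the job is handed in: The lid rests leaning back, opened beyond 1.8 rad and still; the catch pad is let go and back up (within 1.5 mm); jar, bowls and spoon are within 30 mm of where they stood (value of joint lid above 1.8 rad and velocity of joint lid below 0.1 rad/s and value of joint catch below 0.0015 m and distance of each of jar, bowls, spoon from where it was at the start of the episode below 0.03 m); the robot touches nothing.
It fails at once if the jar is shoved, lifted or carried (moved more than 30 mm) (distance of jar from where it was at the start of the episode above 0.03 m).
It fails at once if the bowls is shoved, lifted or carried (moved more than 30 mm) (distance of bowls from where it was at the start of the episode above 0.03 m).
It fails at once if the spoon is shoved, lifted or carried (moved more than 30 mm) (distance of spoon from where it was at the start of the episode above 0.03 m).
It fails at once if the fingers press on something with more than 60 N (contact force between the fingers and anything else above 60 N).
It also fails if it takes over 56 s, if anything falls off the work surface, if the arm or the gripper's body presses on something with over 40 N, if the wrist force passes 120 N, or if a joint passes its speed limit or range.

## Working session

There is one attempt and no reset: what is moved stays moved. The work goes in short steps, Python scripts to look and compute and a shell command to move; the robot and the scene stay as the last step left them, time stands still between calls to the robot, and variables do not carry over. Pictures are saved under pics/ and viewed, at most 10 in all, crops included, and the job is handed in when it is done.

```bash
mkdir -p pics; cat > h.py <<'E'
import numpy as np, cv2
from station import telemetry, read_camera, workorder, bot
def cast(c,uv,z):
    K=np.array([[c["fx"],0,c["cx"]],[0,c["fy"],c["cy"]],[0,0,1.]])
    n=cv2.undistortPoints(np.array(uv,float).reshape(-1,1,2),K,np.array(c["D"],float)).reshape(-1,2)
    d=np.c_[n[:,0],-n[:,1],-np.ones(len(n))]@np.array(c["rotation"]).T
    p=np.array(c["position"]); return p+d*((z-p[2])/d[:,2])[:,None]
def snap(n,f):
    c=read_camera(n); cv2.imwrite(f"pics/{f}.png",c["frame"][:,:,::-1]); return c
E
python3 - <<'E'
from h import *
for n in("top","side"):
    c=snap(n,n+"0"); print(n,c["position"],c["rotation"],c["fx"])
print(telemetry.observe())
E
```

```text
top [ 0.38407379 -0.10988686  1.13471864] [ 0.13566428 -0.01582086 -1.56839397] 379.2132953164684
side [0.49879717 0.80407478 0.82961419] [ 0.89310932  0.01967595 -3.13968444] 408.5697883343293
{'clock': 0.1, 'q': array([-1.19630983e+00,  3.79374581e-01,  1.73471367e+00,  3.91308369e-05,
        1.02851477e+00, -3.32985221e-02]), 'joint_velocities': array([-4.96079287e-05, -5.53920001e-04, -1.40761639e-03, -3.80907998e-04,
        7.87842684e-04, -8.05973728e-04]), 'joint_efforts': array([-9.02408356e-04, -7.65044832e+01, -4.35294986e+01,  6.51485380e-02,
        3.98896623e-02, -1.97104174e-05]), 'ee_pos': array([ 0.27747729, -0.6422671 ,  0.21334526]), 'orientation': array([-3.14058396e+00, -6.71153650e-05,  4.07764775e-01]), 'wrist_force': array([-1.56455939,  0.94748853,  0.09083444]), 'ft_torque': array([-0.0022081 ,  0.0012051 ,  0.02139182]), 'finger_force': 0.0, 'width': 0.998506974449566}
```

View pics/top0.png

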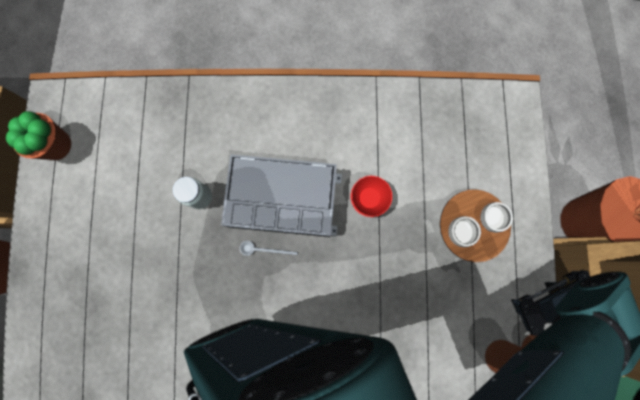

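View pics/side0.png

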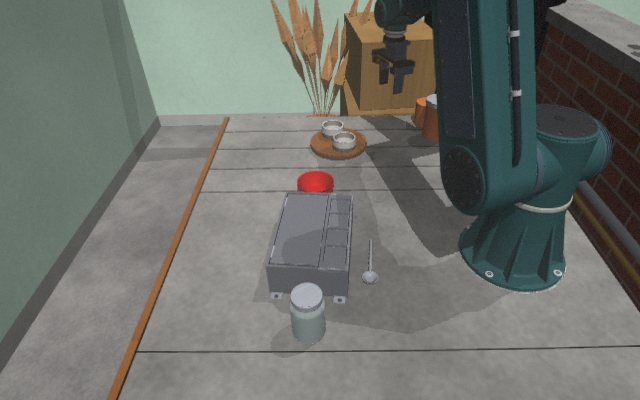

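The top view shows the bin with corners near (232,155), (338,166), (333,236) and (223,228). The pads run from (242,212) to (312,220), with the jar at (187,190), bowls at (372,196) and spoon at (247–298,250). The side view agrees with this. Next I'll measure on an enlarged crop.

```bash
sed -i 's/np.array(c\["rotation"\]).T/R.from_euler("xyz",c["rotation"]).as_matrix().T/; 1a from scipy.spatial.transform import Rotation as R' h.py
python3 - <<'E'
from h import *
im=cv2.imread("pics/top0.png")[140:270,170:330+70]
cv2.imwrite("pics/top0c.png",cv2.resize(im[:, :200],None,fx=4,fy=4,interpolation=cv2.INTER_CUBIC))
c=read_camera("top")
uv=[(232,155),(338,166),(333,236),(223,228),(242,212),(265,214),(289,217),(312,220)]
print(cast(c,uv,.1).round(3)); print(cast(c,[(247,250),(298,253)],0).round(3),cast(c,[(187,190)],.13).round(3),cast(c,[(372,196)],.06).round(3))
E
```

```text
[[ 0.658  0.126  0.1  ]
 [ 0.628 -0.171  0.1  ]
 [ 0.432 -0.157  0.1  ]
 [ 0.453  0.144  0.1  ]
 [ 0.497  0.093  0.1  ]
 [ 0.492  0.029  0.1  ]
 [ 0.484 -0.037  0.1  ]
 [ 0.476 -0.1    0.1  ]]
[[ 0.394  0.094  0.   ]
 [ 0.386 -0.058  0.   ]] [[0.553 0.238 0.13 ]] [[ 0.549 -0.271  0.06 ]]
```

View pics/top0c.png

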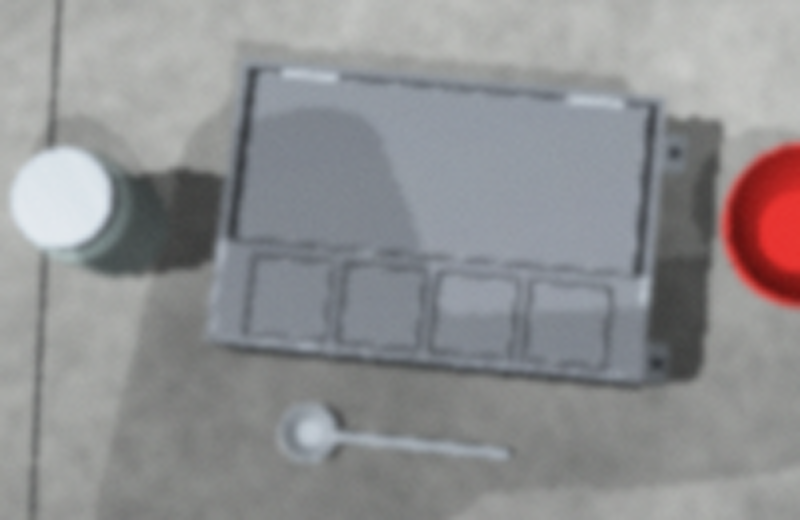

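```bash
python3 - <<'E'
from h import *
c=read_camera("top")
f=lambda l:np.array(l)/4+np.array([170,140])-.4
p=cast(c,f([(289,296),(383,306),(476,315),(569,325)]),.098); k=cast(c,f([(243,57),(662,98),(645,382),(210,342)]),.1)
print(p.round(4),k.round(4)); v=p[0]-p[3]; print("yaw",np.arctan2(-v[0],v[1]),np.linalg.norm(v))
for a,b in((1,0),(2,3)):
    v=k[b]-k[a];print(np.arctan2(-v[0],v[1]),np.linalg.norm(v))
for a,b in((3,0),(2,1)):
    v=k[b]-k[a];print(np.arctan2(v[1],v[0]),np.linalg.norm(v))
yaw=-.1; x=np.array([np.cos(yaw),np.sin(yaw)]);print("centre from pads",p[:,:2].mean(0)+.065*x,"corners",k.mean(0))
E
```

```text
[[ 0.4929  0.0935  0.098 ]
 [ 0.4863  0.0286  0.098 ]
 [ 0.4804 -0.0353  0.098 ]
 [ 0.4738 -0.0991  0.098 ]] [[ 0.6612  0.1311  0.1   ]
 [ 0.633  -0.1632  0.1   ]
 [ 0.4349 -0.1511  0.1   ]
 [ 0.4608  0.1465  0.1   ]]
yaw -0.09871948135889937 0.1935501292388414
-0.09561800767451036 0.29559714913177365
-0.08669839224148904 0.298732991637685
-0.07685842702485256 0.20102321561842548
-0.060866299703571165 0.19844311230231065
centre from pads [ 0.54804405 -0.0095715 ] corners [ 0.54745803 -0.00917488  0.1       ]
```

```bash
python3 -m jog '[{"dx":20,"dy":55,"dz":0,"roll":-0.05},{"dx":40,"dy":110,"dz":0,"roll":-0.1},{"dx":60,"dy":165,"dz":0,"roll":-0.15},{"dx":80,"dy":220,"dz":0,"roll":-0.2},{"dx":100,"dy":275,"dz":0,"roll":-0.25},{"dx":120,"dy":330,"dz":0,"roll":-0.3},{"dx":140,"dy":385,"dz":0,"roll":-0.35},{"dx":160,"dy":440,"dz":0,"roll":-0.4},{"dx":180,"dy":495,"dz":0,"roll":-0.45},{"dx":196,"dy":543,"dz":0,"roll":-0.5},{"dx":196,"dy":543,"dz":-40,"roll":-0.5},{"dx":196,"dy":543,"dz":-80,"roll":-0.5},{"dx":196,"dy":543,"dz":-80,"roll":-0.5},{"dx":196,"dy":543,"dz":-80,"roll":-0.5},{"dx":196,"dy":543,"dz":-80,"roll":-0.5}]' 0 20
python3 - <<'E'
from h import *
snap("wrist","w1");s=telemetry.observe();print(s["ee_pos"],s["orientation"],s["wrist_force"])
E
```

```text
clock: 2.08
ee_pos: [0.4746, -0.1, 0.1355]
orientation: [3.141, -0.002, -0.093]
wrist_force: [-0.4, -0.0, -0.8]
width: 0.001
finger_force: 0.0
[ 0.47445185 -0.09998279  0.13535932] [ 3.14121087e+00 -2.29219542e-03 -9.24710924e-02] [-0.25685637 -0.11873944  0.39237258]
```

View pics/w1.png

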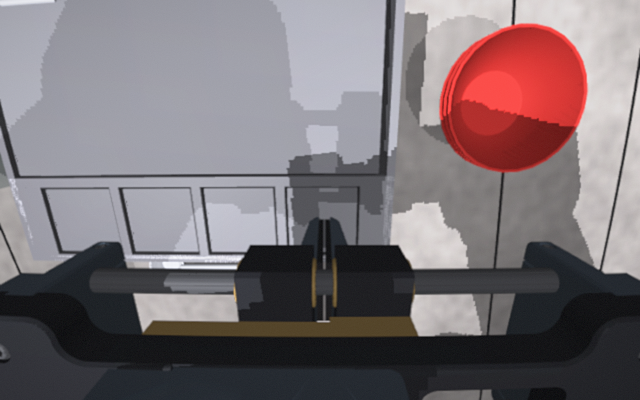

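The wrist view shows the pads centred on columns 77, 157, 240 and 323, with the shut fingers at column 323 over pad3. I'll check the pad edges by ray, then lower the hand.

```bash
python3 - <<'E'
from h import *
c=read_camera("wrist")
print(cast(c,[(287,187),(359,187),(43,189),(108,188),(40,189)],.1).round(4))
E
python3 -m jog '[{"dx":0,"dy":0,"dz":-15,"roll":0},{"dx":0,"dy":0,"dz":-28,"roll":0},{"dx":0,"dy":0,"dz":-34,"roll":0},{"dx":0,"dy":0,"dz":-34,"roll":0},{"dx":0,"dy":0,"dz":-34,"roll":0}]'
python3 -m jog '[{"dx":0,"dy":0,"dz":-1,"roll":0},{"dx":0,"dy":0,"dz":-1,"roll":0},{"dx":0,"dy":0,"dz":-1,"roll":0}]'
python3 -m jog '[{"dx":0,"dy":0,"dz":-1,"roll":0},{"dx":0,"dy":0,"dz":-1,"roll":0},{"dx":0,"dy":0,"dz":-1,"roll":0}]'
```

```text
[[ 0.5063 -0.0748  0.1   ]
 [ 0.5012 -0.1284  0.1   ]
 [ 0.5228  0.1156  0.1   ]
 [ 0.5185  0.0622  0.1   ]
 [ 0.5231  0.1181  0.1   ]]
clock: 2.8
ee_pos: [0.4737, -0.0996, 0.1]
orientation: [3.142, -0.0, -0.092]
wrist_force: [-0.6, 0.4, 0.4]
width: 0.004
finger_force: 0.0
clock: 3.18
ee_pos: [0.4737, -0.0996, 0.099]
orientation: [3.142, -0.0, -0.092]
wrist_force: [-0.5, -0.3, -0.4]
width: 0.004
finger_force: 0.0
clock: 3.55
ee_pos: [0.4737, -0.0996, 0.098]
orientation: [3.142, -0.0, -0.092]
wrist_force: [-1.8, 0.3, 4.1]
width: 0.002
finger_force: 2.0
```

```bash
python3 -m jog '[{"dx":0,"dy":0,"dz":-0.7,"roll":0},{"dx":0,"dy":0,"dz":-0.7,"roll":0},{"dx":0,"dy":0,"dz":-0.7,"roll":0}]'
```

```text
clock: 3.92
ee_pos: [0.4737, -0.0996, 0.0976]
orientation: [3.142, -0.0, -0.092]
wrist_force: [-2.8, 1.2, 12.5]
width: 0.005
finger_force: 6.0
```

pad3 is stiff (12.5 N), so it's a blank. Next is pad2.

```bash
python3 -m jog '[{"dx":0,"dy":0,"dz":12,"roll":0},{"dx":3,"dy":32,"dz":12,"roll":0},{"dx":6,"dy":64,"dz":12,"roll":0},{"dx":6,"dy":64,"dz":12,"roll":0},{"dx":6,"dy":64,"dz":5,"roll":0},{"dx":6,"dy":64,"dz":1.5,"roll":0},{"dx":6,"dy":64,"dz":1.5,"roll":0},{"dx":6,"dy":64,"dz":1.5,"roll":0}]'
python3 -m jog '[{"dx":0,"dy":0,"dz":-1.5,"roll":0},{"dx":0,"dy":0,"dz":-1.5,"roll":0},{"dx":0,"dy":0,"dz":-1.5,"roll":0}]'
```

```text
clock: 4.92
ee_pos: [0.4796, -0.0359, 0.0987]
orientation: [-3.142, 0.0, -0.093]
wrist_force: [-0.6, -0.4, -0.2]
width: 0.002
finger_force: 0.0
clock: 5.3
ee_pos: [0.4797, -0.0358, 0.0977]
orientation: [3.141, -0.0, -0.092]
wrist_force: [-4.5, -1.8, 10.8]
width: 0.003
finger_force: 5.5
```

pad2 is also a blank. Next is pad1.

```bash
python3 -m jog '[{"dx":0,"dy":0,"dz":12,"roll":0},{"dx":3,"dy":32,"dz":12,"roll":0},{"dx":6,"dy":64,"dz":12,"roll":0},{"dx":6,"dy":64,"dz":12,"roll":0},{"dx":6,"dy":64,"dz":5,"roll":0},{"dx":6,"dy":64,"dz":1.5,"roll":0},{"dx":6,"dy":64,"dz":1.5,"roll":0},{"dx":6,"dy":64,"dz":1.5,"roll":0}]'
python3 -m jog '[{"dx":0,"dy":0,"dz":-1.5,"roll":0},{"dx":0,"dy":0,"dz":-1.5,"roll":0},{"dx":0,"dy":0,"dz":-1.5,"roll":0}]'
```

```text
clock: 6.3
ee_pos: [0.4856, 0.0281, 0.0987]
orientation: [3.142, 0.0, -0.093]
wrist_force: [-0.5, 0.9, 0.5]
width: 0.007
finger_force: 0.0
clock: 6.68
ee_pos: [0.4857, 0.0282, 0.0977]
orientation: [3.141, -0.0, -0.092]
wrist_force: [-4.1, -2.9, 10.9]
width: 0.008
finger_force: 5.5
```

pad1 is a blank too, which leaves pad0. I'll feel it before pressing.

```bash
python3 -m jog '[{"dx":0,"dy":0,"dz":12,"roll":0},{"dx":3,"dy":32,"dz":12,"roll":0},{"dx":6,"dy":64,"dz":12,"roll":0},{"dx":6,"dy":64,"dz":12,"roll":0},{"dx":6,"dy":64,"dz":5,"roll":0},{"dx":6,"dy":64,"dz":1.5,"roll":0},{"dx":6,"dy":64,"dz":1.5,"roll":0},{"dx":6,"dy":64,"dz":1.5,"roll":0}]'
python3 -m jog '[{"dx":0,"dy":0,"dz":-1.5,"roll":0},{"dx":0,"dy":0,"dz":-1.5,"roll":0},{"dx":0,"dy":0,"dz":-1.5,"roll":0}]'
```

```text
clock: 7.68
ee_pos: [0.4916, 0.0921, 0.0987]
orientation: [3.142, 0.0, -0.093]
wrist_force: [0.2, -1.5, 0.1]
width: 0.006
finger_force: 0.0
clock: 8.05
ee_pos: [0.4917, 0.0924, 0.0973]
orientation: [-3.142, -0.0, -0.092]
wrist_force: [-0.7, -1.0, 1.4]
width: 0.006
finger_force: 0.7
```

pad0 gives at only 1.4 N, so it's the catch. I'll press it down to about 5.2 mm and hold.

```bash
python3 -m jog '[{"dx":0,"dy":0,"dz":-1,"roll":0},{"dx":0,"dy":0,"dz":-2,"roll":0},{"dx":0,"dy":0,"dz":-3,"roll":0},{"dx":0,"dy":0,"dz":-4,"roll":0},{"dx":0,"dy":0,"dz":-4.7,"roll":0},{"dx":0,"dy":0,"dz":-4.7,"roll":0},{"dx":0,"dy":0,"dz":-4.7,"roll":0},{"dx":0,"dy":0,"dz":-4.7,"roll":0},{"dx":0,"dy":0,"dz":-4.7,"roll":0}]'
python3 - <<'E'
from h import *
snap("side","s2")
E
```

```text
clock: 9.18
ee_pos: [0.4917, 0.0924, 0.0926]
orientation: [-3.142, -0.0, -0.092]
wrist_force: [1.0, -1.7, 3.9]
width: 0.006
finger_force: 2.0
```

View pics/s2.png

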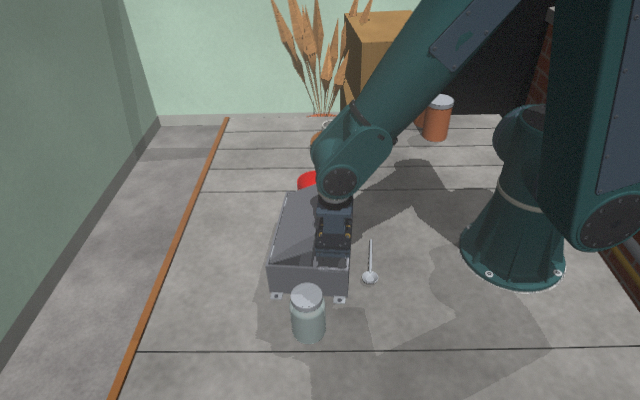

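The side view shows a dark wedge at about (290,235), so the lid has started to lift. I'll raise the hand straight up, move it to mid-bin, and give the lid time to rise.

```bash
python3 -m jog '[{"dx":-2,"dy":0,"dz":10,"roll":0},{"dx":-10,"dy":0,"dz":45,"roll":0},{"dx":-15,"dy":0,"dz":78,"roll":0},{"dx":-18,"dy":-32,"dz":78,"roll":0},{"dx":-21,"dy":-64,"dz":78,"roll":0},{"dx":-24,"dy":-96,"dz":78,"roll":0},{"dx":-24,"dy":-96,"dz":78,"roll":0},{"dx":-24,"dy":-96,"dz":78,"roll":0},{"dx":-24,"dy":-96,"dz":78,"roll":0},{"dx":-24,"dy":-96,"dz":78,"roll":0},{"dx":-24,"dy":-96,"dz":78,"roll":0},{"dx":-24,"dy":-96,"dz":78,"roll":0},{"dx":-24,"dy":-96,"dz":78,"roll":0},{"dx":-24,"dy":-96,"dz":78,"roll":0},{"dx":-24,"dy":-96,"dz":78,"roll":0},{"dx":-24,"dy":-96,"dz":78,"roll":0}]'
python3 - <<'E'
from h import *
snap("side","s3")
E
```

```text
clock: 11.22
ee_pos: [0.4676, -0.0036, 0.1705]
orientation: [-3.142, -0.0, -0.092]
wrist_force: [0.7, 0.4, -0.6]
width: 0.007
finger_force: 0.0
```

View pics/s3.png

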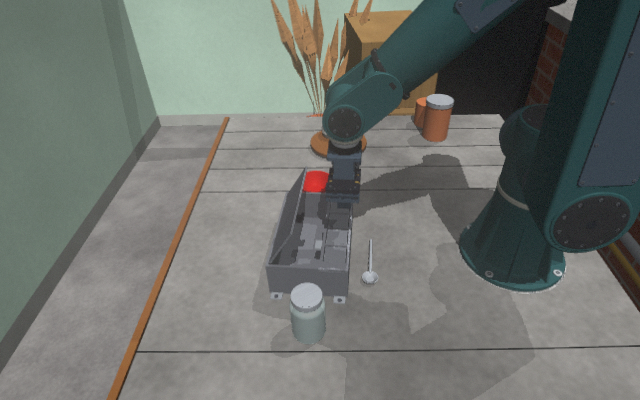

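The lid is up at about 60°, its edge running near (305,172)–(270,262), with the hand clear in front at mid-bin. I'll push it back along the bin's +x.

```bash
python3 -m jog '[{"dx":25,"dy":-2,"dz":0,"roll":0},{"dx":50,"dy":-4,"dz":0,"roll":0},{"dx":65,"dy":-6,"dz":0,"roll":0},{"dx":80,"dy":-7,"dz":0,"roll":0},{"dx":92,"dy":-8,"dz":0,"roll":0},{"dx":104,"dy":-9,"dz":0,"roll":0},{"dx":116,"dy":-10,"dz":0,"roll":0},{"dx":128,"dy":-12,"dz":0,"roll":0},{"dx":140,"dy":-13,"dz":0,"roll":0},{"dx":152,"dy":-14,"dz":0,"roll":0},{"dx":164,"dy":-15,"dz":0,"roll":0},{"dx":174,"dy":-16,"dz":0,"roll":0},{"dx":174,"dy":-16,"dz":0,"roll":0},{"dx":174,"dy":-16,"dz":0,"roll":0},{"dx":174,"dy":-16,"dz":0,"roll":0}]'
python3 - <<'E'
from h import *
snap("side","s4")
E
```

```text
clock: 13.15
ee_pos: [0.6413, -0.0196, 0.1705]
orientation: [-3.142, 0.0, -0.092]
wrist_force: [-0.7, -0.0, 0.4]
width: 0.005
finger_force: 0.0
```

View pics/s4.png

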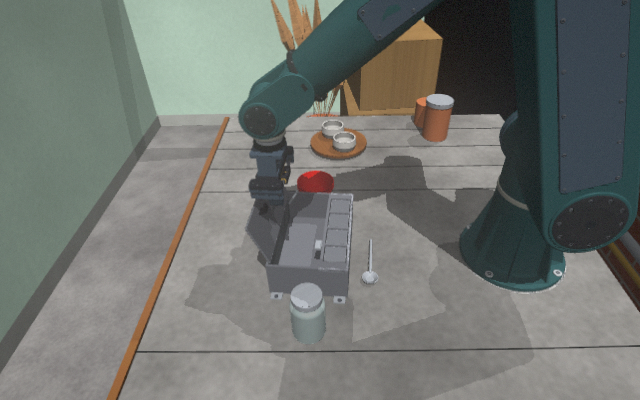

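The lid now leans back behind the hinge, with its free edge out at about (248,240). The fingers feel no force, so it has fallen away to its stop. I'll back the hand off and up.

```bash
python3 -m jog '[{"dx":-30,"dy":3,"dz":0,"roll":0},{"dx":-70,"dy":6,"dz":0,"roll":0},{"dx":-110,"dy":10,"dz":20,"roll":0},{"dx":-140,"dy":13,"dz":60,"roll":0},{"dx":-160,"dy":15,"dz":110,"roll":0},{"dx":-170,"dy":16,"dz":150,"roll":0},{"dx":-170,"dy":16,"dz":150,"roll":0},{"dx":-170,"dy":16,"dz":150,"roll":0},{"dx":-170,"dy":16,"dz":150,"roll":0},{"dx":-170,"dy":16,"dz":150,"roll":0}]'
python3 - <<'E'
from h import *
c=snap("side","s5")
E
```

```text
clock: 14.45
ee_pos: [0.4714, -0.0036, 0.3195]
orientation: [3.142, 0.002, -0.092]
wrist_force: [0.2, 0.0, 0.5]
width: 0.008
finger_force: 0.0
```

View pics/s5.png

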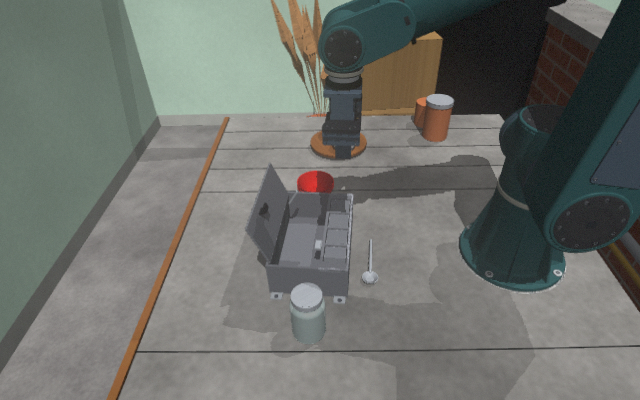

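The lid stands open and leaning back, its top edge running (270,165)–(250,213). The hand is clear, and the jar, bowls and spoon haven't moved. I'll check the lid angle before handing in.

```bash
python3 - <<'E'
from h import *
c=read_camera("side"); y=-.092
for th in (1.57,1.75,1.95):
    z=.097+.119*np.sin(th); p=cast(c,[(249,213),(269,165)],z)[:,:2]-[.548,-.0095]
    print(th,"expected x",round(.092-.119*np.cos(th),3),"y +-.138; got",(p@np.array([[np.cos(y),-np.sin(y)],[np.sin(y),np.cos(y)]])).round(3).tolist())
E
```

```text
1.57 expected x 0.092 y +-.138; got [[0.136, 0.093], [0.13, -0.111]]
1.75 expected x 0.113 y +-.138; got [[0.137, 0.091], [0.131, -0.114]]
1.95 expected x 0.136 y +-.138; got [[0.14, 0.084], [0.134, -0.124]]
```

The edge position matches 1.95 rad, which is the lid resting on its stop.

```bash
python3 -c "
from station import workorder; print(workorder.sign_off())"
```

```text
the job is handed in; nothing more can be done
None
```

The seed bin is open and the job is handed in, though no verdict came back: pad0 was the live pad, the lid rests leaning back at about 1.95 rad, the hand is clear, and the jar, bowls and spoon look unmoved in the last picture.

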